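Stop the conveyor, square the crooked cell, release the stop

ROBOT

A 6-joint arm with a two-finger parallel gripper is mounted at the origin on a cart in front of the work surface, level with it; the furniture and walls round the work are solid. World frame = base frame: x ahead of the robot, y to its left, z up, the work surface at z = 0. Lengths are in mm, angles in rad, forces in N, time in s.
With the tool pointing down it reaches from about 350 to 975 mm from the base axis. Payload 7.1 kg.
Tool frame: the origin (TCP) lies at the very end of the fingers, on their centre line; the grasp point (between the pads) lies ctrl.hold_point_z behind it (ctrl.hold_point_z is the distance from the TCP to the grasp point, in mm); z points along the fingers, y is the line along which they close (so a half turn about z gives the same grasp; the last joint's range is limited). The gripper opens to 88 mm and grips with 3 to 60 N. Pads are 20 mm wide; open, the fingers measure 115 mm over their backs; the gripper's body (75 mm by 178 mm) begins 61 mm behind the grasp point.
Start: joints at [1.157, 0.423, 1.63, -0, 1.089, -0.019], TCP at [240.357, 576.917, 222.675] pointing down, gripper open.
Joint ranges: [-3, 3], [-0.9, 2.11], [0.09, 2.58], [-1.31, 4.45], [0.11, 2.69], [-2.54, 2.54]. Speed limits (rad/s): [2.39, 2.39, 3.01, 3.14, 3.14, 3.14].

INTERFACE

Orientations are given as a rotation vector (axis times angle).
In Python, from workcell import ctrl gives the robot as it stands. The module is installed in compiled form; this text tells all that it offers.
- The arm moves only by the shell command python3 -m creep 'ROWS'. ROWS is JSON, a list of rows, each an object with "translation": the shift along the tool's x, y, z in mm, a list of three; "angular": the turn, a rotation vector about the tool's x, y, z in rad, a list of three; "jaw": the opening, from 0 (shut) to 1 (fully open). A call has exactly 8 rows; each row is the pose to reach, as a shift and turn from the pose commanded when the call began, along the tool's axes at that moment; what a row does not reach only later rows make up. A row lasts 1/8 s, in which the tool goes at most 62.5 mm and 10.7 degrees, less where a joint would pass 70% of its speed; a pose out of reach is approached as far as the arm can. A call with a gripper value outside its range is refused whole. The fingers move at their own pace and stop on an object; the grip force is fixed at half the most. Time passes only in rows, so rows that repeat a pose let the fingers close, or fill a call up. It gives the time, the measured TCP pose, the force, the opening and the grip force at its end, in the units of the state.
- ctrl.get_obs(): the state, without advancing time (a new reading comes with each control period).
- ctrl.get_image(name): name is "side" or "top" or "wrist"; returns the picture (384x512x3 uint8, red, green, blue); there is no depth.
- ctrl.camera_info(name): a dict with "camera_matrix" (3x3 intrinsics, pixels), "world_from_camera" (4x4, takes a point from camera to world coordinates). Camera axes: x right, y up, looking along -z (the intrinsics and any distortion apply to the point x, -y, -z); pixel columns grow to the right and rows downward; lengths in mm; the calibration is good to about 2 mm. A picture is of the moment at which its call begins: read the wrist's pose just before it. camera_info takes no time and is no camera call; for the wrist camera it gives the pose at the moment of the call.
- ctrl.close_job(): hands the job in; it is judged then, once.
Trained networks look in the newest picture that a camera, given by its name, has taken for a name from the list of things; names that differ only in an ending like _2 or _b are one class to them, and where a whole thing is asked for, a point or a joint stands for the part that bears it (a point fixed in the world has none). Each returns a list of dicts, best first, with "score" (0 to 1); they miss things now and then, are a little off and sometimes report something else, mostly with a low value. They report only what shows in the picture. A call takes as long as a camera call.
- ctrl.look_for(camera, label): "rect" ([left, top, right, bottom] in pixels, round what is visible of it).
The state is a dict: "t": time; "qpos": joint angles; "qvel": joint speeds; "joint_torque": joint torques, N m; "ee_pos": TCP position; "orientation": TCP orientation; "ft_force": force on the tool from outside, world axes, zero at the start; "moment": the same for the moment, N m; "width": finger opening in mm; "grasp_force": force on a finger pad.
Only numpy, scipy, OpenCV 4.12 (cv2) and the standard library are available. Lean on these libraries where they do the work, as an engineer would, in place of code of your own. Each camera call takes 0.05 s, during which the arm holds its last target. There are 200 camera calls.

TASK

A pouch cell has drifted away from the guide rail of the small belt conveyor and lies crooked: push the red mushroom stop button on the yellow box straight in until it stays latched by itself with your hand off it, and only then push the cell across the belt until its long side lies flush along that aluminium rail on the far side of the belt. With the cell in place, push one lobe of the button round clockwise (seen from above) so that the latch lets go and the button pops fully back out, and let it turn back. Only push with the fingers: do not lift the cell, touch it only while the stop is in, and leave everything else where it is.

Things in the scene. Friction and masses are not known exactly. Their poses are not given: they have to be found in the camera images.
- stop_station: yellow stop box with its red button, fixed left or right of the conveyor. Origin under its centre on the worktop, z up; x points to one lobe of the unturned head (and to the cable, whose grommet lies within 95 mm). Box 78 x 78 mm, top 55 mm above the worktop; a 36 mm wide black collar round the stem reaches 62 mm.
- stop_top (a point): top centre of the slightly domed top of the red head; moves and turns with it: z up, x to the middle of one lobe, the others 120 degrees either way. Head: 46 mm disc with three round lobes, radius 11 mm, centred 27 mm from the axis (tips at 38 mm; finger room in the gaps between). 18 mm thick in all; lobes 15.5 mm, from the same underside. Top 96 mm above the worktop when out, about 86.5 mm when latched.
- stop (a joint): how far the button is pushed in, m: 0 fully out, 0.013 the end of its travel. Push straight down on the middle of the head with 2 to 5 N, right to the end of the travel: from 0.0105 on a pawl catches it and, let go, it stays in at about 0.0093. Let go earlier, it comes back out.
- twist (a joint): turn of the head, rad, clockwise seen from above (the way of its white arrows): 0 at rest, 1.05 at its stop. Turning the latched head against a light spring, 1 to 3 N on a lobe, frees the latch at 0.4 to 0.6; the button then jumps out, and the head springs back to 0 when let go.
- cell_mid (a point): centre (half-way up) of the crooked pouch cell on the belt: flat white pouch, 120 mm (its x) by 150 mm (its y, the long side) by 9 mm thick, 40 to 90 g, loose, lying flat; its foil is slippery (friction about 0.3). Turned up to 0.35 rad from square; its centre is 94 to 110 mm from the guide's face, and 60 mm when flush.
- cell: the same pouch cell, origin at the centre of its underside (4.5 mm below point cell_mid), same axes
- guide_mid (a point): on the inner face of the fixed aluminium guide rail, mid-length, at the height of the belt's surface (70 mm above the worktop). x: level, square to the rail, away from the robot and the belt; y along the rail; z up. The rail is 370 mm long and reaches 26 mm above the belt. The cell lies on the -x side.
- conveyor: short belt conveyor, fixed, its belt does not move. Origin under its centre on the worktop, axes as point guide_mid, which is 100 mm along x. Green belt 218 mm wide (x) and 420 mm long (y), top 70 mm above the worktop; the side profile at the robot's side ends 125 mm from the centre and lies 2 mm below the belt, so nothing stands up there.
- swab_tub: bystander, loose: clear open tub of cotton swabs, 68 mm wide, 86 mm tall; stands where the stop box could stand, on the other side. Origin at the centre of its underside
- marker: bystander, loose: white marker pen with a blue cap, 136 mm long, 16 mm wide, 14 mm high, lying. Origin at the centre of its underside
- spare_probe: bystander, loose: spare probe head, 105 mm long, 24 mm high, lying. Origin at the centre of its underside
- cell_spare: bystander, loose: second pouch cell, 120 x 150 x 9 mm, lying on the worktop (not on the belt). Origin at the centre of its underside
- std_resistor: bystander, loose: black resistor block with two binding posts, 46 x 66 x 48 mm. Origin at the centre of its underside

How it is judged:
By the outcome, as a careful person would: the job done as asked, in the order asked, and still so for the second after the job is handed in, with the robot touching nothing.
It also fails if it takes over 61 s, if anything falls off the work surface, if the arm or the gripper's body presses on something with over 40 N, if the wrist force passes 120 N, or if a joint passes its speed limit or range.

## Working session

There is one attempt and no reset: what is moved stays moved. The work goes in short steps, Python scripts to look and compute and a shell command to move; the robot and the scene stay as the last step left them, time stands still between calls to the robot, and variables do not carry over. Pictures are saved under pics/ and viewed, at most 10 in all, crops included, and the job is handed in when it is done.

```bash
mkdir -p pics
cat > h.py <<'E'
import numpy as np, cv2
from scipy.spatial.transform import Rotation as R
from workcell import ctrl
def ray(info,u,v):
    K=np.array(info["camera_matrix"]);T=np.array(info["world_from_camera"])
    p=np.linalg.inv(K)@[u,v,1]; d=T[:3,:3]@[p[0],-p[1],-p[2]]
    return T[:3,3],d
def atz(info,u,v,z):
    o,d=ray(info,u,v); return o+d*(z-o[2])/d[2]
def proj(info,P):
    K=np.array(info["camera_matrix"]);T=np.array(info["world_from_camera"])
    c=T[:3,:3].T@(np.array(P)-T[:3,3]); q=K@[c[0],-c[1],-c[2]]; return q[:2]/q[2]
def save(n,im): cv2.imwrite("pics/"+n,im[:,:,::-1])
E
python3 - <<'E'
from h import *
o=ctrl.get_obs(); print({k:np.round(v,3).tolist() for k,v in o.items()}, ctrl.hold_point_z)
print(R.from_rotvec(o["orientation"]).as_matrix().round(3))
for c in ["top","side"]:
    im=ctrl.get_image(c); save(c+"0.png",im); i=ctrl.camera_info(c); print(c,im.shape,np.round(i["world_from_camera"],3).tolist(),np.round(i["camera_matrix"],1).tolist(),[k for k in i])
    for l in ["stop_station","stop_top","cell","conveyor","swab_tub","marker","spare_probe","std_resistor"]:
        print(l,[(np.round(d["rect"]).tolist(),round(d["score"],2)) for d in ctrl.look_for(c,l)[:2]])
a=cv2.imread("pics/top0.png");cv2.imwrite("pics/top0b.png",cv2.resize(a,(800,600),interpolation=cv2.INTER_CUBIC))
E
```

```text
{'t': 0.0, 'qpos': [1.157, 0.424, 1.631, -0.0, 1.089, -0.019], 'qvel': [0.001, -0.001, 0.002, 0.0, -0.0, 0.001], 'joint_torque': [-0.001, -54.462, -27.367, 0.064, 0.023, -0.0], 'ee_pos': [240.137, 576.42, 221.907], 'orientation': [-0.616, -3.08, 0.002], 'ft_force': [0.266, 0.104, 0.004], 'moment': [0.019, -0.022, 0.001], 'grasp_force': 0.0, 'width': 87.862} 18.700000000000003
[[-0.923  0.385 -0.001]
 [ 0.385  0.923 -0.001]
 [ 0.    -0.002 -1.   ]]
top (384, 512, 3) [[0.009, 0.994, -0.111, 397.324], [-1.0, 0.011, 0.019, 14.41], [0.021, 0.111, 0.994, 1582.652], [0.0, 0.0, 0.0, 1.0]] [[412.5, 0.0, 253.5], [0.0, 412.5, 196.6], [0.0, 0.0, 1.0]] ['camera_matrix', 'world_from_camera']
stop_station [([338.0, 216.0, 359.0, 245.0], 0.88)]
stop_top [([345.0, 224.0, 364.0, 242.0], 0.47)]
cell [([230.0, 183.0, 280.0, 217.0], 0.9)]
conveyor [([202.0, 155.0, 313.0, 240.0], 0.63)]
swab_tub [([136.0, 223.0, 160.0, 244.0], 0.63)]
marker [([357.0, 192.0, 390.0, 201.0], 0.48)]
spare_probe [([150.0, 163.0, 172.0, 184.0], 0.59)]
std_resistor [([378.0, 210.0, 402.0, 229.0], 0.8)]
side (384, 512, 3) [[0.982, 0.112, -0.153, 312.846], [-0.189, 0.63, -0.754, -1225.438], [0.012, 0.769, 0.639, 1133.048], [0.0, 0.0, 0.0, 1.0]] [[482.9, 0.0, 257.5], [0.0, 482.9, 191.2], [0.0, 0.0, 1.0]] ['camera_matrix', 'world_from_camera']
stop_station [([222.0, 275.0, 271.0, 315.0], 0.81)]
stop_top [([232.0, 272.0, 252.0, 295.0], 0.81), ([223.0, 274.0, 272.0, 315.0], 0.73)]
cell [([239.0, 187.0, 279.0, 217.0], 0.65), ([260.0, 332.0, 282.0, 360.0], 0.33)]
conveyor [([212.0, 164.0, 314.0, 260.0], 0.55)]
swab_tub [([198.0, 137.0, 218.0, 161.0], 0.64), ([226.0, 119.0, 258.0, 146.0], 0.43)]
marker [([286.0, 302.0, 310.0, 344.0], 0.61)]
spare_probe []
std_resistor [([256.0, 333.0, 285.0, 361.0], 0.71)]
```

View pics/top0b.png

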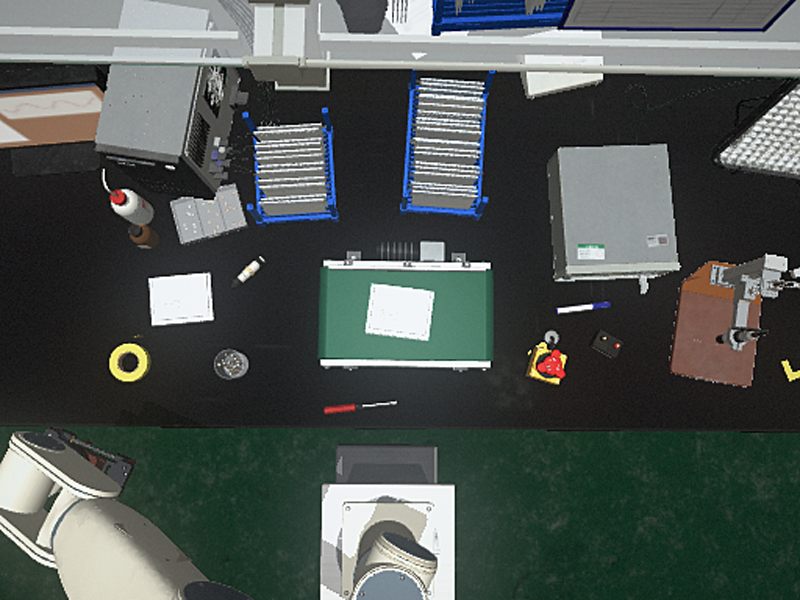

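View pics/side0.png

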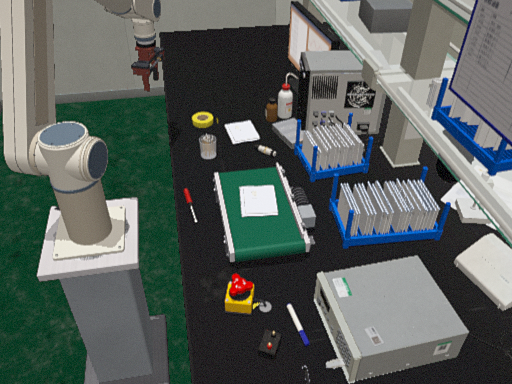

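The top view shows the stop box to the robot's right at about (352,232) px unscaled, with its cable leaving toward +x. The cell is at about (255,200) on the belt and the tub is at the left. The side view agrees, with the red head at (241,284).

Run:
```python
from h import *
it,is_=ctrl.camera_info("top"),ctrl.camera_info("side")
a=cv2.imread("pics/top0.png");b=cv2.imread("pics/side0.png")
def red(im,x0,x1,y0,y1):
    s=im[y0:y1,x0:x1].astype(int); m=(s[...,2]>150)&(s[...,1]<90)&(s[...,0]<90)
    y,x=np.nonzero(m); return np.array([x.mean()+x0,y.mean()+y0,m.sum()])
u=red(a,330,375,210,255);v=red(b,215,280,265,320);print(u,v)
print("stop",atz(it,u[0],u[1],92),atz(is_,v[0],v[1],92))
# cell: white on belt
s=a[160:232,207:312]; hsv=cv2.cvtColor(s,cv2.COLOR_BGR2HSV)
m=((hsv[...,1]<60)&(hsv[...,2]>130)).astype(np.uint8)
n,l,st,c=cv2.connectedComponentsWithStats(m);
for k in range(1,n): 
    if st[k][4]>200: print(st[k],c[k]); 
k=[k for k in range(1,n) if 800<st[k][4]<3000 and 20<st[k][3]<60][0]
cn=cv2.findContours((l==k).astype(np.uint8),0,1)[0][0].reshape(-1,2)+[207,160]
w=np.array([atz(it,x,y,79)[:2] for x,y in cn],np.float32);print("cell",cv2.minAreaRect(w),cv2.boxPoints(cv2.minAreaRect(w)))
# far rail
for p in [(322/1.5625,268/1.5625),(490/1.5625,269/1.5625)]: print("rail",atz(it,*p,96))
print("marker",atz(it,373,197,7),"res",atz(it,390,220,40))
iw=ctrl.camera_info("wrist");print(np.round(iw["world_from_camera"],3).tolist(),np.round(iw["camera_matrix"]).tolist())
```

```text
[353.17575758 233.15151515 165.        ] [239.22916667 283.99583333 240.        ]
stop [ 434.83303514 -376.69337898   92.        ] [ 437.732929  -379.7784857   92.       ]
[  0   1 105  12 560] [51.48928571  8.94464286]
[  27   21   44   37 1325] [48.38037736 39.29584906]
cell ((555.6763916015625, -22.062271118164062), (150.19302368164062, 119.81546020507812), 83.46195983886719) [[ 487.60757   -89.84913 ]
 [ 606.6438   -103.49166 ]
 [ 623.74524    45.724586]
 [ 504.70898    59.36712 ]]
rail [653.36615511 158.96168651  96.        ]
rail [ 655.93784972 -233.95519578   96.        ]
marker [ 577.00993015 -478.53637527    7.        ] res [ 486.815083   -530.58833877   40.        ]
[[0.385, -0.881, -0.275, 165.047], [0.923, 0.367, 0.114, 609.013], [0.0, -0.298, 0.955, 385.759], [0.0, 0.0, 0.0, 1.0]] [[279.0, 0.0, 256.0], [0.0, 279.0, 193.0], [0.0, 0.0, 1.0]]
```

```bash
python3 -m creep '[{"translation":[-44,-41,0],"angular":[0,0,0.18],"jaw":0},{"translation":[-88,-82,0],"angular":[0,0,0.36],"jaw":0},{"translation":[-133,-123,0],"angular":[0,0,0.54],"jaw":0},{"translation":[-177,-164,0],"angular":[0,0,0.72],"jaw":0},{"translation":[-221,-206,0],"angular":[0,0,0.9],"jaw":0},{"translation":[-265,-247,0],"angular":[0,0,1.08],"jaw":0},{"translation":[-310,-288,0],"angular":[0,0,1.26],"jaw":0},{"translation":[-354,-329,0],"angular":[0,0,1.44],"jaw":0}]'
python3 - <<'E'
from h import *
o=ctrl.get_obs(); M=R.from_rotvec(o["orientation"]).as_matrix(); print(o["qpos"].round(2) if hasattr(o["qpos"],"round") else o["qpos"],M.round(3))
print("yaw",np.arctan2(M[1,0],M[0,0]), M.T@(np.array([420,-340,215])-o["ee_pos"]))
E
```

```text
t: 1.9
ee_pos: [441.4, 135.3, 223.1]
orientation: [2.5, 1.902, 0.002]
ft_force: [0.3, 0.6, -0.0]
width: 11.1
grasp_force: 0.0
[0.27 0.18 1.98 0.   0.98 0.54] [[ 0.267  0.964  0.001]
 [ 0.964 -0.267  0.   ]
 [ 0.001  0.001 -1.   ]]
yaw 1.3009309980556145 [-463.79012596  106.08728693    7.89152569]
```

```bash
python3 -m creep '[{"translation":[-58,13,0],"angular":[0,0,0.163],"jaw":0},{"translation":[-116,26,0],"angular":[0,0,0.325],"jaw":0},{"translation":[-174,40,0],"angular":[0,0,0.488],"jaw":0},{"translation":[-232,53,0],"angular":[0,0,0.65],"jaw":0},{"translation":[-290,66,0],"angular":[0,0,0.813],"jaw":0},{"translation":[-348,80,0],"angular":[0,0,0.976],"jaw":0},{"translation":[-406,93,0],"angular":[0,0,1.138],"jaw":0},{"translation":[-464,106,8],"angular":[0,0,1.301],"jaw":0}]'
python3 - <<'E'
from h import *
o=ctrl.get_obs(); print(np.round(o["qpos"],2)); i=ctrl.camera_info("wrist"); im=ctrl.get_image("wrist"); save("w1.png",im)
print(ctrl.look_for("wrist","stop_top")[:2],ctrl.look_for("wrist","stop_station")[:1])
import json; json.dump({k:np.array(i[k]).tolist() for k in i},open("w1.json","w"))
M=R.from_rotvec(o["orientation"]).as_matrix();print(np.arctan2(M[1,0],M[0,0]))
E
```

```text
t: 2.9
ee_pos: [421.9, -341.0, 215.4]
orientation: [3.14, 0.0, 0.003]
ft_force: [1.2, 0.1, 0.1]
width: 0.5
grasp_force: 0.0
[-0.7   0.31  1.82  0.    1.01  0.87]
[{'rect': [253.9, 135.1, 314.8, 198.9], 'score': 0.68}, {'rect': [311.8, 20.2, 429.3, 52.7], 'score': 0.3}] [{'rect': [247.8, 90.0, 322.8, 201.1], 'score': 0.94}]
3.5823022443639936e-05
```

View pics/w1.png

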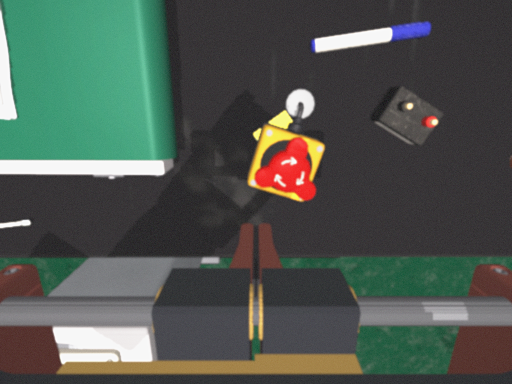

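The wrist view shows the red head centred at about (288,172). Its lobes are at about (298,145), (265,178) and (307,190), and the cable leaves from the upper side.

```bash
cat >> h.py <<'E'
from scipy.optimize import minimize
def fit_head(info,im,top,x0):
    s=im.astype(int); m=((s[...,0]>130)&(s[...,1]<110)&(s[...,2]<110)).astype(np.uint8)
    white=((s.min(2)>140)).astype(np.uint8)
    c=proj(info,[x0[0],x0[1],top]); keep=np.zeros_like(m); cv2.circle(keep,tuple(int(v) for v in c),55,1,-1)
    m=cv2.morphologyEx(m*keep,cv2.MORPH_CLOSE,np.ones((9,9)))
    t=np.linspace(0,2*np.pi,40)
    def mask(p):
        o=np.zeros((m.shape[0]*4,m.shape[1]*4),np.uint8); 
        for zz in (top-2.5,top-10,top-18):
            for cx,cy,r in [(0,0,23)]+[(27*np.cos(p[2]+k*2*np.pi/3),27*np.sin(p[2]+k*2*np.pi/3),11) for k in range(3)]:
                q=np.array([proj(info,[p[0]+cx+r*np.cos(a),p[1]+cy+r*np.sin(a),zz]) for a in t])
                cv2.fillConvexPoly(o,np.round(q*4+1.5).astype(np.int32),1)
        return o
    M=cv2.resize(m,None,fx=4,fy=4,interpolation=cv2.INTER_NEAREST)
    f=lambda p:1-(mask(p)&M).sum()/max(1,(mask(p)|M).sum())
    best=min((minimize(f,[x0[0],x0[1],a],method="Nelder-Mead",options=dict(initial_simplex=np.array([x0[0],x0[1],a])+np.array([[0,0,0],[6,0,0],[0,6,0],[0,0,.3]]),maxiter=80)) for a in (-.4,.1,.6,1.1)),key=lambda r:r.fun)
    return best.x,best.fun
E
python3 - <<'E'
from h import *
import json; i=json.load(open("w1.json")); im=cv2.imread("pics/w1.png")[:,:,::-1]
print(fit_head(i,im,96,[436,-378]))
print("guess cable",atz(i,299,104,5), "lobes",[atz(i,*p,93) for p in [(298,145),(265,178),(307,190)]])
o=ctrl.get_obs();print(o["ee_pos"])
E
```

```text
(array([ 4.37655625e+02, -3.75952841e+02, -3.13140539e-01]), np.float64(0.16809023215067898))
guess cable [ 506.76558867 -396.19003744    5.        ] lobes [array([ 466.2955258, -383.7906227,   93.       ]), array([ 431.74333822, -350.56179696,   93.        ]), array([ 418.52447199, -395.53502376,   93.        ])]
[ 421.26956159 -340.77307582  214.20361268]
```

```bash
python3 -m creep '[{"translation":[8,18,15],"angular":[0,0,0],"jaw":0},{"translation":[17,36,35],"angular":[0,0,0],"jaw":0},{"translation":[17,36,70],"angular":[0,0,0],"jaw":0},{"translation":[17,36,100],"angular":[0,0,0],"jaw":0},{"translation":[17,36,112],"angular":[0,0,0],"jaw":0},{"translation":[17,36,116],"angular":[0,0,0],"jaw":0},{"translation":[17,36,120],"angular":[0,0,0],"jaw":0},{"translation":[17,36,124],"angular":[0,0,0],"jaw":0}]'
```

```text
t: 4.05
ee_pos: [439.7, -374.7, 91.6]
orientation: [3.141, 0.009, 0.002]
ft_force: [0.3, 1.8, 3.7]
width: 0.4
grasp_force: 1.6
```

```bash
python3 -m creep '[{"translation":[-1,1,1.5],"angular":[0,0,0],"jaw":0},{"translation":[-1,1,3],"angular":[0,0,0],"jaw":0},{"translation":[-1,1,4.5],"angular":[0,0,0],"jaw":0},{"translation":[-1,1,6],"angular":[0,0,0],"jaw":0},{"translation":[-1,1,7],"angular":[0,0,0],"jaw":0},{"translation":[-1,1,8],"angular":[0,0,0],"jaw":0},{"translation":[-1,1,9],"angular":[0,0,0],"jaw":0},{"translation":[-1,1,9],"angular":[0,0,0],"jaw":0}]'
```

```text
t: 5.05
ee_pos: [438.6, -375.9, 83.0]
orientation: [3.14, 0.009, 0.002]
ft_force: [0.8, 1.5, 13.8]
width: 0.4
grasp_force: 6.8
```

```bash
python3 -m creep '[{"translation":[0,0,-2],"angular":[0,0,0],"jaw":0},{"translation":[0,0,-8],"angular":[0,0,0],"jaw":0},{"translation":[0,0,-25],"angular":[0,0,0],"jaw":0},{"translation":[0,0,-55],"angular":[0,0,0],"jaw":0},{"translation":[-6,-12,-90],"angular":[0,0,0],"jaw":0.5},{"translation":[-12,-25,-115],"angular":[0,0,0],"jaw":1},{"translation":[-17,-36,-130],"angular":[0,0,0],"jaw":1},{"translation":[-17,-36,-130],"angular":[0,0,0],"jaw":1}]'
python3 - <<'E'
from h import *
o=ctrl.get_obs(); i=ctrl.camera_info("wrist"); im=ctrl.get_image("wrist"); save("w2.png",im)
for top in (96,86.5): print(top,fit_head(i,im,top,[438,-377]))
a=cv2.imread("pics/w1.png")[70:220,220:350];b=cv2.imread("pics/w2.png")[70:220,220:350]
cv2.imwrite("pics/w12.png",cv2.resize(np.hstack([a,b]),None,fx=3,fy=3,interpolation=cv2.INTER_CUBIC)); print(o["ee_pos"])
s=ctrl.get_image("side");save("s2.png",s)
for n in ("side0.png","s2.png"):
    q=cv2.imread("pics/"+n)[265:300,220:265].astype(int);m=(q[...,2]>150)&(q[...,1]<90)&(q[...,0]<90);y,x=np.nonzero(m);print(n,y.min()+265,y.mean()+265,x.mean()+220)
E
```

```text
t: 6.05
ee_pos: [420.8, -339.2, 212.8]
orientation: [3.14, 0.01, 0.002]
ft_force: [-0.3, 0.3, 0.6]
width: 36.7
grasp_force: 0.0
96 (array([ 438.90603633, -374.27803532,    1.80847689]), np.float64(0.15281489094438738))
86.5 (array([ 437.19557343, -375.83179781,    1.79914693]), np.float64(0.145152104788572))
[ 420.81214669 -339.24025355  212.79438492]
side0.png 274 283.99583333333334 239.22916666666666
s2.png 277 286.42452830188677 239.3820754716981
```

View pics/w12.png

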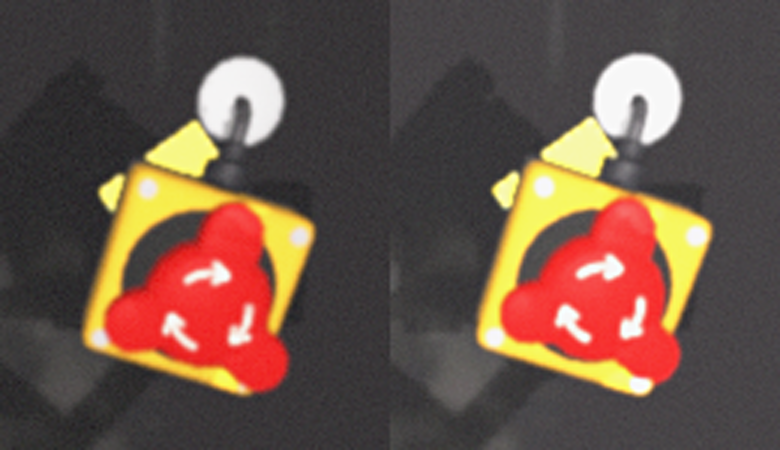

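The right half shows the head unturned but lower, and the side view shows it about 2.5 px lower too, so it is latched. Next is the cell, with a look from above it first.

```bash
python3 -m creep '[{"translation":[10,-40,0],"angular":[0,0,0],"jaw":1},{"translation":[23,-90,0],"angular":[0,0,0],"jaw":1},{"translation":[37,-145,0],"angular":[0,0,0],"jaw":1},{"translation":[50,-200,0],"angular":[0,0,0],"jaw":1},{"translation":[63,-250,0],"angular":[0,0,0],"jaw":1},{"translation":[75,-290,0],"angular":[0,0,0],"jaw":1},{"translation":[85,-320,0],"angular":[0,0,0],"jaw":1},{"translation":[85,-320,0],"angular":[0,0,0],"jaw":1}]'
python3 - <<'E'
from h import *
import json
o=ctrl.get_obs(); i=ctrl.camera_info("wrist"); im=ctrl.get_image("wrist"); save("w3.png",im)
json.dump({k:np.array(i[k]).tolist() for k in i},open("w3.json","w"))
s=cv2.cvtColor(im,cv2.COLOR_RGB2HSV); m=((s[...,1]<60)&(s[...,2]>140)).astype(np.uint8)
m[240:]=0
n,l,st,c=cv2.connectedComponentsWithStats(m)
for k in range(1,n):
    if st[k][4]>1500:
        print(st[k],c[k]); cn=cv2.findContours((l==k).astype(np.uint8),0,1)[0][0].reshape(-1,2)
        w=np.array([atz(i,x,y,79)[:2] for x,y in cn],np.float32);print(cv2.minAreaRect(w))
print(ctrl.look_for("wrist","cell")[:2], o["ee_pos"],o["qpos"])
E
```

```text
t: 7.15
ee_pos: [504.2, -17.6, 210.5]
orientation: [-3.141, -0.014, 0.003]
ft_force: [-0.1, -1.0, -0.8]
width: 87.8
grasp_force: 0.0
[  67    0  425   25 8097] [279.01420279  12.1514141 ]
((669.9230346679688, -38.19181823730469), (392.18560791015625, 18.947723388671875), 89.85928344726562)
[  185    63   157   133 17028] [258.82757811 128.22932817]
((559.0301513671875, -20.5126953125), (150.4136505126953, 119.90153503417969), 83.3187484741211)
[{'rect': [187.8, 61.9, 342.1, 194.6], 'score': 0.64}] [504.1932645  -17.63410111 210.50975391] [-5.85725684e-02  2.63608089e-01  1.90197298e+00  4.34238914e-05
  9.77838580e-01  1.50351660e+00]
```

View pics/w3.png

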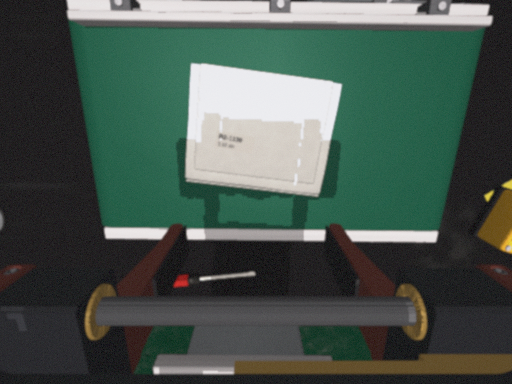

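The cell lies at about (259,128) px, tilted. The rail runs along the top at rows 10-27, square to the picture to within about half a degree.

Run:
```python
from h import *
import json
i=json.load(open("w3.json")); im=cv2.imread("pics/w3.png")
for c in (110,190,330,440):
    seg=im[5:34,c-4:c+5].mean(1).round().astype(int); 
    g=seg.astype(int)
    print(c,[(5+k,*map(int,g[k])) for k in range(6,29,1)] if c==190 else "")
    sat=g[:,1]-g[:,2]; k=next(k for k in range(29) if sat[k]>20); r=5+k
    br=g.mean(1); k2=next(k for k in range(6,29) if br[k]<180); r2=5+k2
    print("bottom row",r,atz(i,c,r-.5,70).round(1),"top edge row",r2,atz(i,c,r2-.5,96).round(1))
```

```text
110 
bottom row 27 [657.8 124.   70. ] top edge row 19 [657.8 111.   96. ]
190 [(11, 211, 211, 216), (12, 213, 214, 219), (13, 222, 222, 227), (14, 226, 226, 231), (15, 226, 226, 231), (16, 227, 228, 232), (17, 228, 228, 232), (18, 225, 226, 230), (19, 216, 217, 221), (20, 184, 185, 192), (21, 138, 138, 143), (22, 100, 100, 104), (23, 86, 85, 88), (24, 82, 82, 84), (25, 82, 82, 84), (26, 78, 81, 78), (27, 73, 81, 62), (28, 74, 90, 51), (29, 85, 105, 53), (30, 91, 112, 56), (31, 91, 113, 58), (32, 91, 113, 57), (33, 91, 112, 56)]
bottom row 28 [657.6  47.2  70. ] top edge row 21 [656.9  41.4  96. ]
330 
bottom row 29 [657.9 -87.4  70. ] top edge row 22 [657.2 -80.9  96. ]
440 
bottom row 31 [ 657.1 -193.6   70. ] top edge row 11 [ 666.3 -175.3   96. ]
```

```bash
python3 -m creep '[{"translation":[-25,2,0],"angular":[0,0,0],"jaw":1},{"translation":[-42,2,20],"angular":[0,0,0],"jaw":1},{"translation":[-42,2,60],"angular":[0,0,0],"jaw":1},{"translation":[-42,2,100],"angular":[0,0,0],"jaw":1},{"translation":[-42,2,122],"angular":[0,0,0],"jaw":1},{"translation":[-42,2,131],"angular":[0,0,0],"jaw":1},{"translation":[-42,2,135],"angular":[0,0,0],"jaw":1},{"translation":[-42,2,135],"angular":[0,0,0],"jaw":1}]'
python3 - <<'E'
from h import *
o=ctrl.get_obs(); M=R.from_rotvec(o["orientation"]).as_matrix();print(M.round(4).tolist(),o["ee_pos"],o["ft_force"])
E
```

```text
t: 8.25
ee_pos: [462.4, -21.6, 77.1]
orientation: [3.141, 0.008, 0.001]
ft_force: [-0.3, -0.2, 0.5]
width: 87.5
grasp_force: 0.0
[[1.0, 0.0054, 0.0007], [0.0054, -1.0, -0.0001], [0.0007, 0.0001, -1.0]] [462.36969969 -21.60935789  77.10403619] [-0.29690095 -0.19641906  0.46654644]
```

```bash
python3 -m creep '[{"translation":[3,0,3.5],"angular":[0,0,0.006],"jaw":1},{"translation":[12,0,3.5],"angular":[0,0,0.006],"jaw":1},{"translation":[20,0,3.5],"angular":[0,0,0.006],"jaw":1},{"translation":[27,0,3.5],"angular":[0,0,0.006],"jaw":1},{"translation":[33,0,3.5],"angular":[0,0,0.006],"jaw":1},{"translation":[39,0,3.5],"angular":[0,0,0.006],"jaw":1},{"translation":[45,0,3.5],"angular":[0,0,0.006],"jaw":1},{"translation":[50,0,3.5],"angular":[0,0,0.006],"jaw":1}]'
python3 - <<'E'
from h import *
o=ctrl.get_obs(); i=ctrl.camera_info("wrist"); im=ctrl.get_image("wrist"); save("w4.png",im)
M=R.from_rotvec(o["orientation"]).as_matrix();print(M.round(4).tolist(),o["ee_pos"],o["ft_force"])
E
```

```text
t: 9.25
ee_pos: [512.3, -21.0, 73.1]
orientation: [-3.142, 0.0, 0.0]
ft_force: [-0.9, -0.3, 0.2]
width: 87.9
grasp_force: 0.1
[[1.0, -0.0002, -0.0001], [-0.0002, -1.0, 0.0], [-0.0001, -0.0, -1.0]] [512.31698408 -20.95811377  73.13882306] [-0.85762213 -0.32649929  0.18305632]
```

View pics/w4.png

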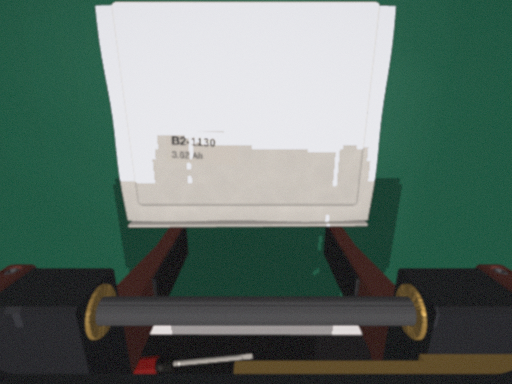

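The cell now lies square against both fingertips, its near edge level at row 225. I'll push on to the rail.

```bash
python3 -m creep '[{"translation":[3,0,0],"angular":[0,0,0],"jaw":1},{"translation":[6,0,0],"angular":[0,0,0],"jaw":1},{"translation":[9,0,0],"angular":[0,0,0],"jaw":1},{"translation":[11,0,0],"angular":[0,0,0],"jaw":1},{"translation":[12.5,0,0],"angular":[0,0,0],"jaw":1},{"translation":[14,0,0],"angular":[0,0,0],"jaw":1},{"translation":[15,0,0],"angular":[0,0,0],"jaw":1},{"translation":[15,0,0],"angular":[0,0,0],"jaw":1}]'
python3 - <<'E'
from h import *
i=ctrl.camera_info("wrist"); im=ctrl.get_image("wrist"); save("w5.png",im)
s=cv2.cvtColor(im,cv2.COLOR_RGB2HSV); m=((s[...,1]<60)&(s[...,2]>120)).astype(np.uint8);m[235:]=0
for c in (170,256,330):
    r=np.nonzero(m[:,c])[0]; print(c,r.max(),atz(i,c,r.max()+.5,79).round(1),atz(i,c,r.max()+.5,70).round(1))
print(ctrl.get_obs()["ft_force"])
E
```

```text
t: 10.3
ee_pos: [525.0, -20.9, 72.7]
orientation: [-3.141, 0.001, 0.006]
ft_force: [-5.4, -0.2, 3.0]
width: 87.5
grasp_force: 2.9
170 227 [536.2  32.   79. ] [532.1  35.   70. ]
256 226 [536.8 -20.6  79. ] [532.7 -20.6  70. ]
330 226 [536.8 -65.8  79. ] [532.7 -68.4  70. ]
[-5.18490739  1.0872148   3.31758109]
```

```bash
python3 -m creep '[{"translation":[1,0,0],"angular":[0,0,0],"jaw":1},{"translation":[2,0,0],"angular":[0,0,0],"jaw":1},{"translation":[2,0,0],"angular":[0,0,0],"jaw":1},{"translation":[0,0,0],"angular":[0,0,0],"jaw":1},{"translation":[-4,0,0],"angular":[0,0,0],"jaw":1},{"translation":[-14,0,0],"angular":[0,0,0],"jaw":1},{"translation":[-24,0,-20],"angular":[0,0,0],"jaw":1},{"translation":[-20,0,-55],"angular":[0,0,0],"jaw":1}]'
python3 -m creep '[{"translation":[5,0,-20],"angular":[0,0,0],"jaw":0},{"translation":[15,0,-45],"angular":[0,0,0],"jaw":0},{"translation":[25,0,-70],"angular":[0,0,0],"jaw":0},{"translation":[30,0,-85],"angular":[0,0,0],"jaw":0},{"translation":[30,0,-90],"angular":[0,0,0],"jaw":0},{"translation":[30,0,-90],"angular":[0,0,0],"jaw":0},{"translation":[30,0,-90],"angular":[0,0,0],"jaw":0},{"translation":[30,0,-90],"angular":[0,0,0],"jaw":0}]'
python3 - <<'E'
from h import *
o=ctrl.get_obs(); i=ctrl.camera_info("wrist"); im=ctrl.get_image("wrist"); save("w6.png",im)
s=cv2.cvtColor(im,cv2.COLOR_RGB2HSV); m=((s[...,1]<60)&(s[...,2]>140)).astype(np.uint8); m[240:]=0
for c in (185,215,256,300,330):
    r=np.nonzero(m[60:,c])[0]; print(c,r.max()+60,atz(i,c,r.max()+60.5,77).round(1))
M=R.from_rotvec(o["orientation"]).as_matrix();print(M.round(4).tolist(),o["ee_pos"])
cv2.imwrite("pics/w6b.png",cv2.resize(cv2.imread("pics/w6.png")[:240,60:490],(800,446),interpolation=cv2.INTER_CUBIC))
E
```

```text
t: 11.35
ee_pos: [504.8, -20.9, 127.8]
orientation: [-3.141, 0.0, 0.005]
ft_force: [1.0, 0.0, 0.3]
width: 87.6
grasp_force: 0.0
t: 12.35
ee_pos: [536.4, -21.0, 217.4]
orientation: [-3.142, 0.0, 0.002]
ft_force: [-0.9, 0.0, 0.5]
width: 11.3
grasp_force: 0.0
185 179 [539.6  58.7  77. ]
215 182 [536.1  25.2  77. ]
256 181 [537.2 -21.   77. ]
300 181 [537.2 -70.4  77. ]
330 63 [658.7 -94.6  77. ]
[[1.0, -0.0002, -0.0014], [-0.0002, -1.0, 0.0001], [-0.0014, -0.0001, -1.0]] [536.42455516 -20.96385963 217.41618366]
```

View pics/w6b.png

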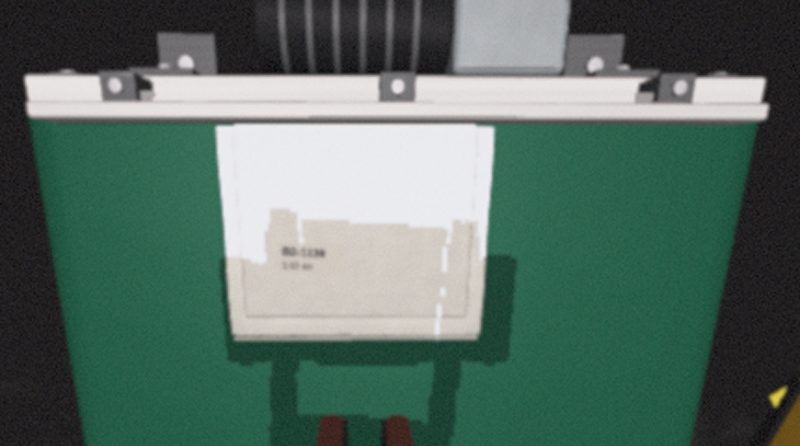

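The cell is flush: its far edge runs along the rail and the near edge is level at x≈537. Now I go above the gap next to a lobe on the robot's side of the head.

```bash
python3 -m creep '[{"translation":[-15,40,0],"angular":[0,0,0.04],"jaw":0},{"translation":[-36,93,0],"angular":[0,0,0.08],"jaw":0},{"translation":[-58,150,0],"angular":[0,0,0.13],"jaw":0},{"translation":[-80,205,0],"angular":[0,0,0.18],"jaw":0},{"translation":[-101,260,0],"angular":[0,0,0.23],"jaw":0},{"translation":[-120,310,20],"angular":[0,0,0.27],"jaw":0},{"translation":[-134,344,60],"angular":[0,0,0.3],"jaw":0},{"translation":[-134,344,90],"angular":[0,0,0.3],"jaw":0}]'
python3 - <<'E'
from h import *
o=ctrl.get_obs(); i=ctrl.camera_info("wrist"); im=ctrl.get_image("wrist"); save("w7.png",im)
print(fit_head(i,im,86.5,[437.5,-376]))
M=R.from_rotvec(o["orientation"]).as_matrix();print(M.round(4).tolist(),o["ee_pos"])
E
```

```text
t: 13.4
ee_pos: [401.5, -367.1, 126.6]
orientation: [3.105, -0.476, -0.0]
ft_force: [-1.1, 0.2, -1.5]
width: 0.3
grasp_force: 0.0
(array([ 4.38401652e+02, -3.76197441e+02, -3.04298545e-01]), np.float64(0.07669134678466705))
[[0.9541, -0.2993, -0.0003], [-0.2993, -0.9541, -0.0], [-0.0003, 0.0001, -1.0]] [ 401.54859765 -367.06773516  126.64984937]
```

View pics/w7.png

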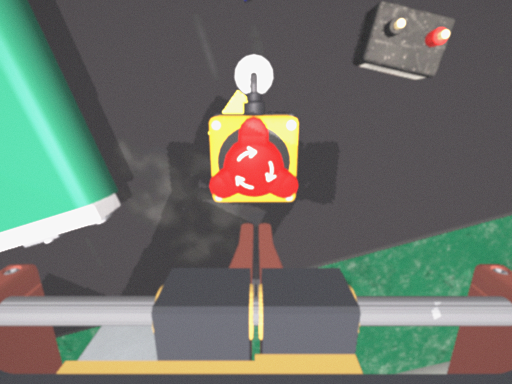

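The picture shows the latched head at (254,165), with the gap straight ahead of the closed fingers and the lobes at (222,185) and (286,184). I'll lower the fingers into the gap.

```bash
python3 -m creep '[{"translation":[0.5,-2.3,5],"angular":[0,0,0],"jaw":0},{"translation":[0.5,-2.3,15],"angular":[0,0,0],"jaw":0},{"translation":[0.5,-2.3,25],"angular":[0,0,0],"jaw":0},{"translation":[0.5,-2.3,35],"angular":[0,0,0],"jaw":0},{"translation":[0.5,-2.3,44],"angular":[0,0,0],"jaw":0},{"translation":[0.5,-2.3,52],"angular":[0,0,0],"jaw":0},{"translation":[0.5,-2.3,58],"angular":[0,0,0],"jaw":0},{"translation":[0.5,-2.3,59],"angular":[0,0,0],"jaw":0}]'
python3 - <<'E'
from h import *
o=ctrl.get_obs();M=R.from_rotvec(o["orientation"]).as_matrix()
c=M.T@(np.array([438.2,-376.1,0])-o["ee_pos"]);print(o["ee_pos"],o["ft_force"],c,M[:2,0])
for a in np.arange(.1,1.01,.1):
    # tool turns +a about its z (cw seen from above), about head centre
    p=c[:2]-R.from_rotvec([0,0,a]).as_matrix()[:2,:2]@c[:2]; print(a.round(2),p.round(1))
E
```

```text
t: 14.45
ee_pos: [403.9, -362.7, 68.7]
orientation: [-3.106, 0.47, 0.001]
ft_force: [0.6, -0.5, 0.9]
width: 0.5
grasp_force: 0.0
[ 403.85908809 -362.7440742    68.66749924] [ 0.64958291 -0.54798794  0.92488494] [36.80660585  2.62492769 68.63882253] [ 0.95524702 -0.29580831]
0.1 [ 0.4 -3.7]
0.2 [ 1.3 -7.3]
0.3 [  2.4 -10.8]
0.4 [  3.9 -14.1]
0.5 [  5.8 -17.3]
0.6 [  7.9 -20.3]
0.7 [ 10.3 -23.1]
0.8 [ 13.  -25.6]
0.9 [ 16.  -27.8]
1.0 [ 19.1 -29.8]
```

```bash
python3 -m creep '[{"translation":[0.4,-3.7,1],"angular":[0,0,0.1],"jaw":0},{"translation":[1.3,-7.3,2],"angular":[0,0,0.2],"jaw":0},{"translation":[2.4,-10.8,2],"angular":[0,0,0.3],"jaw":0},{"translation":[3.9,-14.1,2],"angular":[0,0,0.4],"jaw":0},{"translation":[5.8,-17.3,2],"angular":[0,0,0.5],"jaw":0},{"translation":[7.9,-20.3,2],"angular":[0,0,0.6],"jaw":0},{"translation":[9.1,-21.7,2],"angular":[0,0,0.65],"jaw":0},{"translation":[10.3,-23.1,2],"angular":[0,0,0.7],"jaw":0}]'
python3 - <<'E'
from h import *
o=ctrl.get_obs(); i=ctrl.camera_info("wrist"); im=ctrl.get_image("wrist"); save("w8.png",im)
for t in (86.5,96): print(t,fit_head(i,im,t,[438,-376]))
M=R.from_rotvec(o["orientation"]).as_matrix();c=M.T@(np.array([438.2,-376.1,0])-o["ee_pos"]);print(o["ee_pos"],o["ft_force"],c)
for a in np.arange(-.7,.41,.1):
    p=c[:2]-R.from_rotvec([0,0,a]).as_matrix()[:2,:2]@c[:2]; print(a.round(2),p.round(1))
E
```

```text
t: 15.45
ee_pos: [420.6, -343.8, 67.4]
orientation: [2.756, -1.509, -0.0]
ft_force: [-1.0, -0.1, 0.8]
width: 0.5
grasp_force: 0.6
86.5 (array([ 436.03153329, -372.71147905,    1.25032601]), np.float64(0.266708813787606))
96 (array([ 437.14792831, -375.54873644,   -0.8281912 ]), np.float64(0.28269748794086325))
[ 420.61151565 -343.84021367   67.36378044] [-1.03664592 -0.1460992   0.81265402] [36.66541249  2.54873517 67.3578428 ]
-0.7 [ 7.  24.2]
-0.6 [ 5.  21.1]
-0.5 [ 3.3 17.9]
-0.4 [ 1.9 14.5]
-0.3 [ 0.9 10.9]
-0.2 [0.2 7.3]
-0.1 [-0.1  3.7]
-0.0 [0. 0.]
0.1 [ 0.4 -3.6]
0.2 [ 1.2 -7.2]
0.3 [  2.4 -10.7]
0.4 [  3.9 -14.1]
```

View pics/w8.png

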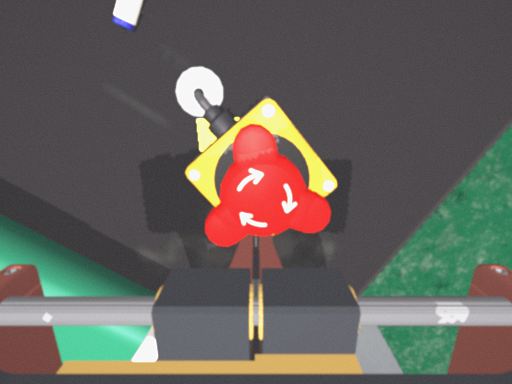

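The head is turned about 0.5 rad and looks bigger, so it has probably popped. I'll push a little further for certainty, then back off to let it turn back.

```bash
python3 -m creep '[{"translation":[0.4,-3.6,0],"angular":[0,0,0.1],"jaw":0},{"translation":[1.2,-7.2,0],"angular":[0,0,0.2],"jaw":0},{"translation":[1.8,-9,0],"angular":[0,0,0.25],"jaw":0},{"translation":[1.8,-9,0],"angular":[0,0,0.25],"jaw":0},{"translation":[0.4,-3.6,0],"angular":[0,0,0.1],"jaw":0},{"translation":[-0.1,3.7,0],"angular":[0,0,-0.1],"jaw":0},{"translation":[0.5,9.1,0],"angular":[0,0,-0.25],"jaw":0},{"translation":[1.9,14.5,0],"angular":[0,0,-0.4],"jaw":0}]'
python3 - <<'E'
from h import *
o=ctrl.get_obs()
M=R.from_rotvec(o["orientation"]).as_matrix();c=M.T@(np.array([438.2,-376.1,0])-o["ee_pos"]);print(o["ee_pos"],o["ft_force"],c,np.arctan2(M[1,0],M[0,0]))
for a in (-.1,-.2,-.3,-.35):
    p=c[:2]-R.from_rotvec([0,0,a]).as_matrix()[:2,:2]@c[:2]; print(a,p.round(1))
E
```

```text
t: 16.5
ee_pos: [409.3, -353.4, 67.2]
orientation: [-3.004, 0.919, 0.0]
ft_force: [-1.5, 0.9, 0.5]
width: 0.4
grasp_force: 0.3
[ 409.26625759 -353.35716206   67.23166833] [-1.50857043  0.884975    0.45324684] [36.71626427  2.67952687 67.2252291 ] -0.5934397122180346
-0.1 [-0.1  3.7]
-0.2 [0.2 7.3]
-0.3 [ 0.8 11. ]
-0.35 [ 1.3 12.8]
```

```bash
python3 -m creep '[{"translation":[-0.1,3.7,0],"angular":[0,0,-0.1],"jaw":0},{"translation":[0.2,7.3,0],"angular":[0,0,-0.2],"jaw":0},{"translation":[0.8,11,0],"angular":[0,0,-0.3],"jaw":0},{"translation":[1.3,12.8,0],"angular":[0,0,-0.35],"jaw":0},{"translation":[-8,16,0],"angular":[0,0,-0.35],"jaw":0},{"translation":[-17.5,20,0],"angular":[0,0,-0.35],"jaw":0},{"translation":[-17.5,20,-30],"angular":[0,0,-0.35],"jaw":0},{"translation":[-17.5,20,-80],"angular":[0,0,-0.35],"jaw":0}]'
python3 -m creep '[{"translation":[0,0,-20],"angular":[0,0,0],"jaw":0},{"translation":[0,0,-50],"angular":[0,0,0],"jaw":0},{"translation":[0,0,-65],"angular":[0,0,0],"jaw":0},{"translation":[0,0,-70],"angular":[0,0,0],"jaw":0},{"translation":[0,0,-70],"angular":[0,0,0],"jaw":0},{"translation":[0,0,-70],"angular":[0,0,0],"jaw":0},{"translation":[0,0,-70],"angular":[0,0,0],"jaw":0},{"translation":[0,0,-70],"angular":[0,0,0],"jaw":0}]'
python3 - <<'E'
from h import *
i=ctrl.camera_info("wrist"); im=ctrl.get_image("wrist"); save("w9.png",im)
for t in (86.5,96): print(t,fit_head(i,im,t,[438,-376]))
s=ctrl.get_image("side");save("s9.png",s);t=ctrl.get_image("top");save("t9.png",t)
for n in ("side0.png","s2.png","s9.png"):
    q=cv2.imread("pics/"+n)[265:300,220:265].astype(int);m=(q[...,2]>150)&(q[...,1]<90)&(q[...,0]<90);y,x=np.nonzero(m);print(n,y.min()+265,y.mean()+265,x.mean()+220,m.sum())
it=ctrl.camera_info("top");a=cv2.imread("pics/t9.png");s=cv2.cvtColor(a[173:232,207:312],cv2.COLOR_BGR2HSV);m=((s[...,1]<60)&(s[...,2]>130)).astype(np.uint8)
n,l,st,c=cv2.connectedComponentsWithStats(m)
print([(st[k].tolist()) for k in range(1,n) if st[k][4]>200])
A=cv2.imread("pics/side0.png")[260:320,200:300];B=cv2.imread("pics/s2.png")[260:320,200:300];C=cv2.imread("pics/s9.png")[260:320,200:300]
D=cv2.imread("pics/t9.png")[145:245,140:410]
up=cv2.resize(np.hstack([A,B,C]),(780,156),interpolation=cv2.INTER_CUBIC);cv2.imwrite("pics/f9.png",np.vstack([up,cv2.resize(D,(780,289),interpolation=cv2.INTER_CUBIC)]))
E
```

```text
t: 17.5
ee_pos: [382.0, -358.7, 146.6]
orientation: [-3.114, 0.393, 0.006]
ft_force: [0.3, -0.2, 0.6]
width: 0.2
grasp_force: 0.0
t: 18.5
ee_pos: [383.7, -359.8, 216.7]
orientation: [-3.117, 0.392, 0.001]
ft_force: [0.2, 0.4, 0.6]
width: 0.1
grasp_force: 0.0
86.5 (array([ 4.36879393e+02, -3.75753703e+02, -2.90688243e-01]), np.float64(0.20407284918225888))
96 (array([ 4.37651239e+02, -3.75476201e+02, -2.89881298e-01]), np.float64(0.17659768783552))
side0.png 274 283.99583333333334 239.22916666666666 240
s2.png 277 286.42452830188677 239.3820754716981 212
s9.png 275 284.2764976958525 239.6820276497696 217
[[27, 0, 41, 33, 1328]]
```

View pics/f9.png

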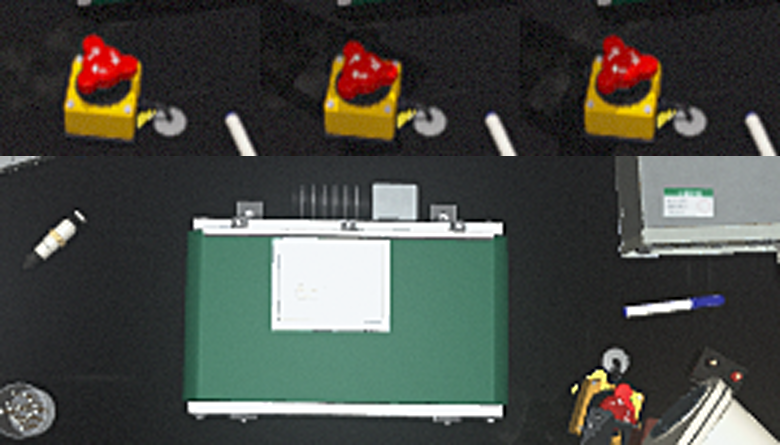

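The first and third side crops match, so the button is fully out and turned back. The cell is flush along the rail, everything else stands where it did, and the robot is clear. I'm handing the job in.

```bash
python3 -c "
from workcell import ctrl
print(ctrl.close_job())"
```

```text
the job is handed in; nothing more can be done
None
```

The job is done and handed in at about 18.5 s: I latched the stop, pushed the cell flush along the rail, then twisted the button free so it popped out and turned back; the camera pictures agree at each stage, and no verdict was returned.

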